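# Shift the rolling mill into third gear

## Task

The red-knobbed gear lever of the blue rolling mill stands in the middle slot on the robot's side of its H-shaped gate. With the fingertips alone, push the lever forward into the cross channel, across, and then forward, fully home, into the third slot, the one with the green three-dot plate at its far end; do not run it into any other slot, and neither grip nor force it. Leave the lever there and take the hand away, with the mallet, screwdriver, jar and copper bush left undisturbed.

Things in the scene. Friction and masses are not known exactly. Their poses are not given: they have to be found in the camera images.
- mill: Fixed blue bench rolling mill. Origin on the table under the gate's centre; x is 'forward' (away from the robot, within 0.3 rad of world x), y left, z up. Gearbox: x -100 to 100, y -130 to 110, deck 75 mm high, with a steel gate on it (x -46 to 60, y -54 to 54). Left of it the roll stand: y 110 to 310, up to 197 mm high beyond y = 160.
- gate (a point): Centre of the gate, on its top face, 98 mm above the table; axes as the mill's. Its opening is a cross channel along y (x -9 to 9 mm) joined to three columns 18 mm wide at y = -30, 0 and +30, each with a slot forward (to x = 34) and a slot back towards the robot (to x = -34).
- knob: Red grip of the gear lever: upright, round-ended, 32 mm in diameter, from 30 mm below to 24 mm above its origin. Origin on the lever's axis 165 mm from the pivot, which lies 10 mm over the table under the gate: 175 mm high upright, 158 in a corner slot. Moves 52 mm to a slot's end, 55 mm from column to column (1.9 x the stem in the gate). Below it a 10 mm steel stem enters the gate.
- stem_at_gate (a point): Point of the stem's axis where it passes the gate plate, 85 mm from the pivot. At a slot's end it is about 22 mm short of the mark's centre, in line with it within 2 mm.
- shift_fwd (a joint): Forward lean of the lever, rad: 0 in the cross channel, +0.32 at the end of a forward slot, -0.32 at the end of a back slot; the channel's play is about 0.05 either way. Stays where it is left; about 2 N at the knob moves it.
- shift_side (a joint): Sideways lean of the lever, rad: 0 in the middle column, +0.339 (stop) in the left one (mill +y), -0.339 (stop) in the right one; a column's play is about 0.05. Stays where it is left; about 2 N at the knob moves it.
- mark1: Yellow plate 24 x 22 mm with one black dot, flat on the gate 47 mm forward of its centre, behind the end of the left or the right forward slot (y = +30 or -30): the side that mark3 does not have. Its axes are the mill's.
- mark2: White plate 24 x 22 mm with two black dots, behind the end of the middle forward slot. Its axes are the mill's.
- mark3: Green plate 24 x 22 mm with three black dots: marks the third slot. It lies flat on the gate 47 mm forward of its centre, behind the end of the left or the right forward slot (y = +30 or -30). Origin at its centre; its axes are the mill's.
- mallet: Loose mallet with a white plastic head and a wooden handle, lying on the table right of the mill. Leave alone.
- driver: Loose screwdriver with a black handle, lying across on the table between robot and mill. Leave alone.
- jar: Loose amber jar, 40 mm in diameter, 45 mm high, on the deck right of the gate. Origin at its underside. Leave alone.
- bush: Loose copper bush standing on the deck right of the gate, 28 mm in diameter, 40 mm high. Origin at its underside. Leave alone.

How it is judged:
On the way, in this order (a step that is already met when the one before it is completed fails the run):
1. the lever is out of the back slot, in the cross channel (value of joint shift_fwd between -0.11 and 0.11 rad), for 0.1 s.
2. the lever is across, in the column of the third slot, still in the cross channel (value of joint shift_fwd between -0.13 and 0.13 rad and y of stem_at_gate in the frame of mark3 between -0.008 and 0.008 m), for 0.1 s.
3. the lever is forward, home in the third slot (value of joint shift_fwd above 0.28 rad and y of stem_at_gate in the frame of mark3 between -0.008 and 0.008 m), for 0.2 s.
At the end, for the whole second after the job is handed in: The lever rests in the third slot (stem within 8 mm of the green plate's line), leaning forward more than 0.28 rad (at most 7 mm short of home at the knob), and the four bystanders are within 20 mm of where they stood (all of step 3 and velocity of joint shift_fwd between -0.05 and 0.05 rad/s and velocity of joint shift_side between -0.05 and 0.05 rad/s and distance of each of mallet, driver, jar, bush from where it was at the start of the episode below 0.02 m); the robot touches nothing.
It fails at once if the lever runs more than half-way into a wrong forward slot (value of joint shift_fwd above 0.2 rad and (y of stem_at_gate in the frame of mark3 above 0.013 m or y of stem_at_gate in the frame of mark3 below -0.013 m)).
It fails at once if the lever runs more than half-way into a back slot left or right (value of joint shift_fwd below -0.2 rad and (value of joint shift_side above 0.2 rad or value of joint shift_side below -0.2 rad)).
It fails at once if the knob is gripped or forced (over 35 N) (contact force between the fingers and knob above 35 N).
It fails at once if a bystander is moved more than 20 mm or lifted (distance of any of mallet, driver, jar, bush from where it was at the start of the episode above 0.02 m).
It also fails if it takes over 59 s, if anything falls off the work surface, if the arm or the gripper's body presses on something with over 40 N, if the wrist force passes 120 N, or if a joint passes its speed limit or range.

## Robot

A 7-joint arm with a two-finger parallel gripper is mounted at the origin on the work surface. World frame = base frame: x ahead of the robot, y to its left, z up, the work surface at z = 0. Lengths are in m, angles in rad, forces in N, time in s.
With the tool pointing down it reaches from about 0.4 to 0.85 m from the base axis. Payload 4.5 kg.
Tool frame: the origin (TCP) lies between the finger pads; the fingertips stand 11 mm ahead of it and the grasp point (between the pads) lies 8 mm behind it (r.tip_reach is the distance from the TCP to the fingertips, in m); x points along the fingers, y is the direction in which the jaws open and shut, and the axes are right-handed (so a half turn about x gives the same grasp; the last joint's range is limited). The gripper opens to 88 mm and grips with 3 to 60 N. Pads are 18 mm wide; open, the fingers measure 123 mm over their backs; the gripper's body (75 mm by 187 mm) begins 45 mm behind the grasp point.
Start: joints at [-1.124, 0.689, -0.195, 1.565, 0.157, 0.902, -0.215], TCP at [0.251, 0.573, 0.25] pointing down, gripper open.
Joint ranges: [-3.01, 3.01], [-0.46, 2.08], [-1.47, 1.51], [0.13, 2.56], [-1, 4.14], [0.04, 2.09], [-2.66, 2.66]. Speed limits (rad/s): [2.57, 2.57, 3.14, 3.14, 3.14, 3.14, 3.14].

## Interface

Orientations are given as a unit quaternion [x, y, z, w].
In Python, from plant import r gives the robot as it stands.
- The arm moves only by the tool drive_tool, never from a script. Its argument "deltas" is a list of rows, each a list of 3 entries, a list of its own where there are three numbers: the turn, a rotation vector about the tool's x, y, z in degrees, then the shift along the tool's x, y, z in cm, then the finger opening in cm, from 0 to 8.81. A call has 1 to 12 rows; each row shifts and turns the commanded pose from where the row before left it, along the tool's axes as they then stand; what a row does not reach is not made up. A row lasts 1/12 s, in which the tool goes at most 41.7 mm and 7.16 degrees, less where a joint would pass 70% of its speed; a pose out of reach is approached as far as the arm can. A call is refused whole if a number of a shift passes 4.17 or a number of a turn 7.16, either way. A call with a gripper value outside its range is refused whole. The fingers move at their own pace and stop on an object; "force" is the grip in N (left out, the last holds). Time passes only in rows, so rows that do not move let the fingers close. It gives the time, the measured TCP pose, the force and the opening at its end, in the units of the state.
- r.get_state(): the state, without advancing time (a new reading comes with each control period).
- r.snapshot(name): name is "scene" or "top"; returns a dict with "color" (480x640x3 uint8, red, green, blue), "fov_y" (degrees; the focal length in pixels is half the picture's height over the tangent of half this angle, whatever the lens; pixels are square), "cx", "cy" (the principal point, pixels), "extrinsics" (4x4, takes a point from world to camera coordinates). Camera axes: x right, y up, looking along -z (the intrinsics and any distortion apply to the point x, -y, -z); pixel columns grow to the right and rows downward; lengths in m; the calibration is good to about 2 mm. A picture is of the moment at which its call begins. There is no depth.
- r.finish_job(): hands the job in, once; it reports no verdict.
The state is a dict: "clock": time; "q": joint angles; "qd": joint speeds; "joint_torque": joint torques, N m; "tool_pos": TCP position; "eef_rot": TCP orientation; "contact_force": force on the tool from outside, world axes, zero at the start; "moment": the same for the moment, N m; "opening": opening from 0.0 (shut) to 1.0 (fully open).
Only numpy, scipy, OpenCV 4.12 (cv2) and the standard library are available. Lean on these libraries where they do the work, as an engineer would, in place of code of your own. Each camera call takes 0.05 s, during which the arm holds its last target. There are 200 camera calls.

## Working session

There is one attempt and no reset: what is moved stays moved. The work goes in short steps, Python scripts to look and compute and a tool call to move; the robot and the scene stay as the last step left them, time stands still between calls to the robot, and variables do not carry over. Pictures are saved under pics/ and viewed, about 8 in all and at most 12, crops included, and the job is handed in when it is done.

Besides the shell and the picture viewer there is one more tool, called after "Emit:" as name(argument=value, ...), one argument or row to a line, values as JSON. drive_tool: Moves the arm, as the interface text tells. Its arguments: {"type":"object","properties":{"deltas":{"type":"array","items":{"type":"array"}},"force":{"type":"number"}},"required":["deltas"]}

```bash
mkdir -p pics; ls; python3 - <<'E'
from plant import r
import cv2,numpy as np
for n in("scene","top"):
    s=r.snapshot(n); cv2.imwrite(f"pics/{n}0.png",s["color"][:,:,::-1])
    np.savez(n+"0.npz",**s)
    print(n,{k:(np.round(v,4).tolist() if k!="color" else 0) for k,v in s.items()})
print(r.get_state(),r.tip_reach)
E
```

```text
pics
scene {'color': 0, 'fov_y': 48.8439, 'cx': 322.5504, 'cy': 238.1658, 'extrinsics': [[-0.4445, 0.8958, -0.0063, 0.3093], [-0.5986, -0.2918, 0.746, 0.2046], [0.6664, 0.3354, 0.6659, -1.1652], [0.0, 0.0, 0.0, 1.0]]}
top {'color': 0, 'fov_y': 54.3076, 'cx': 309.8383, 'cy': 234.0452, 'extrinsics': [[0.0476, -0.9989, 0.0019, -0.1149], [0.9783, 0.047, 0.2016, -0.5439], [-0.2014, -0.0077, 0.9795, -0.8609], [0.0, 0.0, 0.0, 1.0]]}
{'clock': 0.1, 'q': array([-1.12420154,  0.68989272, -0.19451206,  1.56621348,  0.15731471,
        0.90250487, -0.21511423]), 'qd': array([ 0.00074962, -0.00230056, -0.00098759, -0.00095682,  0.00165426,
       -0.00156932, -0.00011161]), 'joint_torque': array([-3.88059460e-03, -5.28496385e+01, -1.27167284e+00, -1.53834683e+01,
       -5.25644724e-02,  1.99900445e-03,  4.39202825e-05]), 'tool_pos': array([0.25056204, 0.57198947, 0.24900171]), 'eef_rot': array([ 0.14431875,  0.69217358, -0.14546041,  0.69203259]), 'contact_force': array([-0.26691753, -0.05054519, -0.07809865]), 'moment': array([-0.01449969,  0.01486683,  0.04558827]), 'opening': 1.0016826411038828} 0.011
```

View pics/scene0.png

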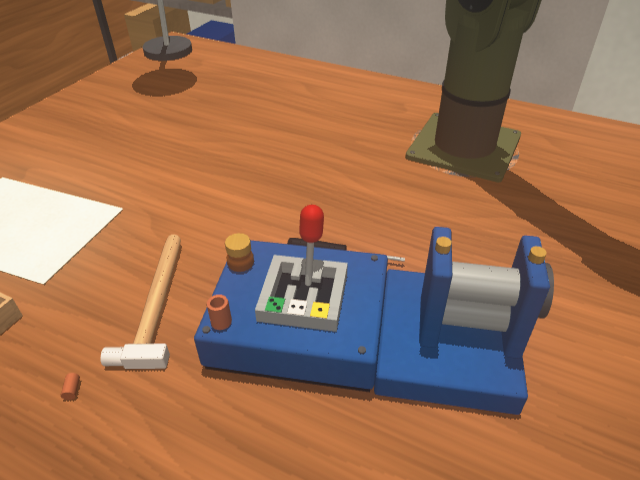

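View pics/top0.png

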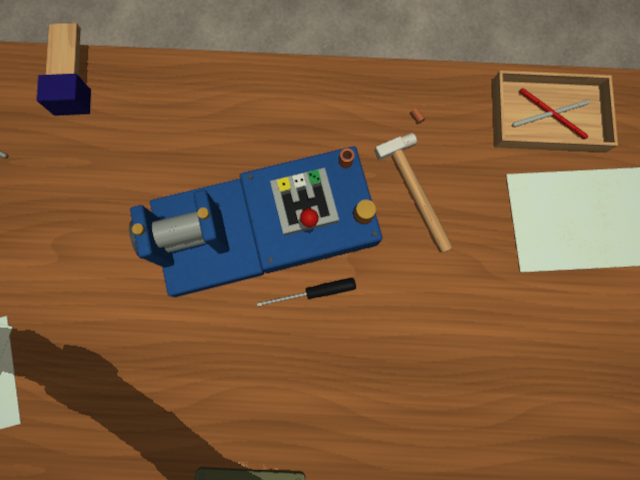

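The green plate is on the right (mill −y): top view (314,177), with white at (299,181) and yellow at (284,184). The knob is at (309,217), the jar at (365,211) and the bush at (346,157).

```bash
cat > h.py <<'E'
import numpy as np,cv2
def ray(s,u,v):
    f=240/np.tan(np.radians(float(s["fov_y"])/2)); E=np.array(s["extrinsics"])
    d=E[:3,:3].T@np.array([(u-s["cx"])/f,-(v-s["cy"])/f,-1]); return -E[:3,:3].T@E[:3,3],d
def onz(s,p,z):
    o,d=ray(s,*p); return o+d*(z-o[2])/d[2]
def tri(a,p,b,q):
    o1,d1=ray(a,*p);o2,d2=ray(b,*q); t=np.linalg.lstsq(np.c_[d1,-d2],o2-o1,rcond=None)[0]
    P,Q=o1+d1*t[0],o2+d2*t[1]; return (P+Q)/2,np.linalg.norm(P-Q)
def blob(s,lo,hi,roi):
    h=cv2.cvtColor(s["color"],cv2.COLOR_RGB2HSV); m=cv2.inRange(h,lo,hi)
    if lo[0]==0 and hi[0]<8: m|=cv2.inRange(h,(174,*lo[1:]),(180,*hi[1:]))
    k=np.zeros_like(m);x0,y0,x1,y1=roi;k[y0:y1,x0:x1]=255;m&=k
    c=max(cv2.findContours(m,0,2)[0],key=cv2.contourArea); (u,v),rr=cv2.minEnclosingCircle(c)
    return cv2.minAreaRect(c)[0],rr,cv2.boundingRect(c)
GREEN=((50,120,60),(75,255,255));YEL=((24,150,120),(33,255,255));RED=((0,200,70),(5,255,255))
E
python3 - <<'E'
from h import *
S=np.load("scene0.npz");T=np.load("top0.npz")
for n,c,rs,rt in(("green",GREEN,(255,280,300,330),(300,160,330,195)),("yellow",YEL,(300,290,340,330),(270,170,300,200)),("knob",RED,(290,195,335,250),(290,200,325,235))):
    a=blob(S,*c,rs);b=blob(T,*c,rt); print(n,a,b,tri(S,a[0],T,b[0]),onz(T,b[0],.099),onz(S,a[0],.099))
print("jar top",onz(T,(366,210),.12),"bush top",onz(T,(346,155),.115))
for p in((298,347),(271,182),(324,170),(339,221),(279,234)):print("gate corner",onz(T,p,.098))
for p in((356,149),(381,241),(262,273),(241,182)):print("deck corner",onz(T,p,.075))
for n,s in(("S",S),("T",T)):
    x=s["color"][...,::-1]; x=x[190:340,200:400] if n=="S" else x[130:290,220:400]
    cv2.imwrite(f"pics/c{n}.png",cv2.resize(x,None,fx=3.5,fy=3.5,interpolation=2))
E
```

```text
green ((274.5692443847656, 303.9461669921875), 10.735555648803711, (265, 297, 20, 15)) ((313.9706115722656, 176.38235473632812), 7.500100135803223, (308, 170, 13, 14)) (array([ 0.65286527, -0.09147094,  0.09786051]), np.float64(0.0005460546784496728)) [ 0.65260938 -0.09172051  0.099     ] [ 0.65360576 -0.09063607  0.099     ]
yellow ((319.3243103027344, 309.5540771484375), 10.301248550415039, (310, 302, 19, 16)) ((283.35296630859375, 183.91175842285156), 7.632268905639648, (277, 178, 14, 13)) (array([ 0.63525116, -0.03406518,  0.09757205]), np.float64(6.589590154147116e-05)) [ 0.63478503 -0.0341384   0.099     ] [ 0.63634833 -0.03353473  0.099     ]
knob ((311.5, 211.5), 9.617792129516602, (302, 205, 20, 14)) ((309.0, 217.5), 8.860122680664062, (301, 209, 17, 18)) (array([ 0.55127191, -0.08701435,  0.18184264]), np.float64(8.543041489844034e-05)) [ 0.57139089 -0.08610217  0.099     ] [ 0.4606121  -0.13561257  0.099     ]
jar top [ 0.5854834  -0.19028494  0.12      ] bush top [ 0.69252704 -0.15047511  0.115     ]
gate corner [ 0.33425598 -0.07790631  0.098     ]
gate corner [ 0.63776974 -0.01028834  0.098     ]
gate corner [ 0.66669776 -0.11036142  0.098     ]
gate corner [ 0.56758998 -0.14265076  0.098     ]
gate corner [ 0.53732577 -0.03170699  0.098     ]
deck corner [ 0.72179031 -0.17256262  0.075     ]
deck corner [ 0.53769751 -0.22544569  0.075     ]
deck corner [ 0.46559343 -0.00256701  0.075     ]
deck corner [0.64229633 0.05074278 0.075     ]
```

View pics/cT.png

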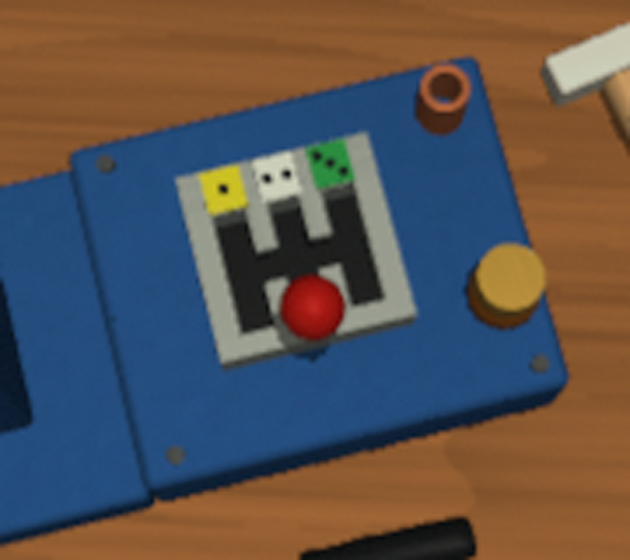

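```bash
cat >> h.py <<'E'
from scipy.spatial.transform import Rotation as R
PSI=.29; C=np.array([.5991,-.0762]); F=np.array([np.cos(PSI),np.sin(PSI)]); L=np.array([-F[1],F[0]])
def plan(st,mx,my,z):
    "tool-frame turn (deg) and shift (cm) to mill x,y (mm) and world z (m), jaws along mill y, tool down"
    Rt=R.from_quat(st["eef_rot"]); p=np.array([*(C+mx/1e3*F+my/1e3*L),z])
    best=min((R.from_matrix(np.c_[[0,0,-1],s*np.r_[L,0],np.cross([0,0,-1],s*np.r_[L,0])]) for s in(1,-1)),key=lambda G:(Rt.inv()*G).magnitude())
    G=(Rt.inv()*best)
    print("turn",G.as_rotvec(degrees=True).round(2),"shift now-frame",(Rt.inv().apply(p-st["tool_pos"])*100).round(2),
     "shift after turn",(best.inv().apply(p-st["tool_pos"])*100).round(2))
def mill(p): d=np.array(p)[:2]-C; return (d@F*1e3,d@L*1e3)
E
python3 - <<'E'
from h import *
from plant import r
st=r.get_state();print(R.from_quat(st["eef_rot"]).as_matrix().round(3)); plan(st,-105,0,.25);print(mill([.5513,-.0870]))
E
```

```text
[[-0.001  0.401  0.916]
 [-0.002  0.916 -0.401]
 [-1.    -0.002  0.   ]]
turn [-4.026e+01 -3.000e-02  9.000e-02] shift now-frame [-1.000e-02 -5.218e+01  4.991e+01] shift after turn [ -0.1  -72.08   4.36]
(np.float64(-48.8923412806391), np.float64(3.3194825044740046))
```

Emit:
drive_tool(
  deltas=[
    [[-6.7,0,0],[0,0,0],0],
    [[-6.7,0,0],[0,0,0],0],
    [[-6.7,0,0],[0,0,0],0],
    [[-6.7,0,0],[0,0,0],0],
    [[-6.7,0,0],[0,0,0],0],
    [[-6.7,0,0],[0,0,0],0],
    [[0,0,0],[0,-2,0.1],0],
    [[0,0,0],[0,-3,0.2],0],
    [[0,0,0],[0,-3,0.2],0],
    [[0,0,0],[0,-3,0.2],0],
    [[0,0,0],[0,-3,0.2],0],
    [[0,0,0],[0,-3,0.2],0],
  ],
  force=10,
)

```text
clock: 1.1
tool_pos: [0.3099, 0.411, 0.2494]
eef_rot: [-0.102, 0.7, 0.102, 0.7]
contact_force: [-0.1, 0.3, -0.4]
opening: 0.12
```

Emit:
drive_tool(
  deltas=[
    [[0,0,0],[0,-3.3,0.2],0],
    [[0,0,0],[0,-3.3,0.2],0],
    [[0,0,0],[0,-3.3,0.2],0],
    [[0,0,0],[0,-3.3,0.2],0],
    [[0,0,0],[0,-3.3,0.2],0],
    [[0,0,0],[0,-3.3,0.2],0],
    [[0,0,0],[0,-3.3,0.2],0],
    [[0,0,0],[0,-3.3,0.2],0],
    [[0,0,0],[0,-3.3,0.2],0],
    [[0,0,0],[0,-3.3,0.2],0],
    [[0,0,0],[0,-3.3,0.2],0],
    [[0,0,0],[0,-3.3,0.2],0],
  ],
)

```text
clock: 2.1
tool_pos: [0.4456, 0.0382, 0.2496]
eef_rot: [-0.102, 0.7, 0.102, 0.7]
contact_force: [1.6, -0.5, -0.3]
opening: 0.004
```

```bash
python3 - <<'E'
from h import *
from plant import r
st=r.get_state();print(mill(st["tool_pos"]),st["tool_pos"],st["opening"]); plan(st,-100,0,.172)
E
```

```text
(np.float64(-114.34974803594949), np.float64(153.4981000988407)) [0.44563193 0.03819005 0.24957934] 0.004219612996279929
turn [-0.07 -0.02 -0.  ] shift now-frame [  7.76 -15.35   1.46] shift after turn [  7.76 -15.35   1.43]
```

Emit:
drive_tool(
  deltas=[
    [[0,0,0],[0,-3,0.2],0],
    [[0,0,0],[0,-3,0.2],0],
    [[0,0,0],[0,-3,0.2],0],
    [[0,0,0],[1,-3,0.2],0],
    [[0,0,0],[2,-2,0.1],0],
    [[0,0,0],[2,-1,0.1],0],
    [[0,0,0],[2,0,0],0],
    [[0,0,0],[0.7,0,0],0],
    [[0,0,0],[0,0,0],0],
    [[0,0,0],[0,0,0],0],
  ],
)

```text
clock: 2.93
tool_pos: [0.4977, -0.1003, 0.1729]
eef_rot: [-0.102, 0.7, 0.102, 0.7]
contact_force: [-0.1, 1.2, 0.7]
opening: 0.002
```

```bash
python3 - <<'E'
from h import *
from plant import r
st=r.get_state();print(mill(st["tool_pos"]),st["tool_pos"],st["contact_force"]); plan(st,-25,0,.172)
for n in("scene","top"):
    s=r.snapshot(n); x=s["color"][...,::-1]
    x=x[130:330,200:440] if n=="scene" else x[130:330,220:400]
    cv2.imwrite(f"pics/b{n}.png",cv2.resize(x,None,fx=3,fy=3,interpolation=2))
E
```

```text
(np.float64(-104.00995568507821), np.float64(5.895019797421807)) [ 0.4977474  -0.10029301  0.17290282] [-0.12656194  1.22782429  0.68617778]
turn [-0.   -0.02 -0.03] shift now-frame [ 0.09 -0.59  7.9 ] shift after turn [ 0.09 -0.59  7.9 ]
```

View pics/bscene.png

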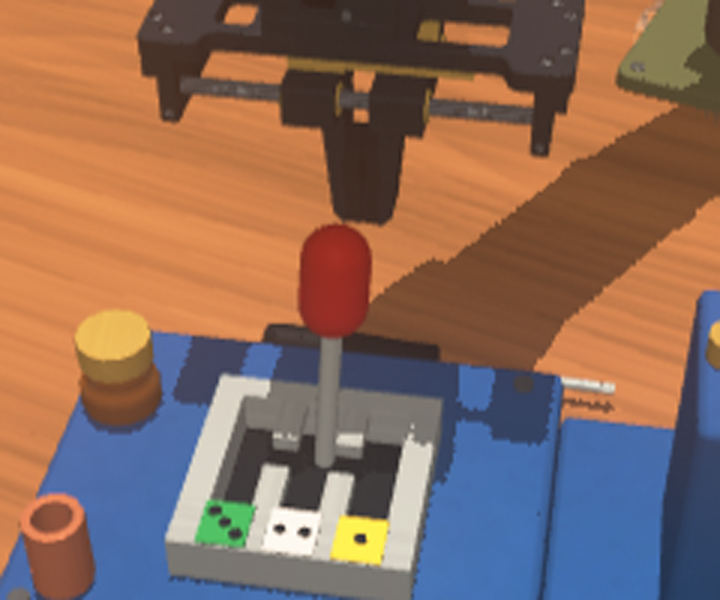

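The closed fingers are behind the knob and clear of the other objects. Now I'll push forward into the cross channel.

Emit:
drive_tool(
  deltas=[
    [[0,0,0],[0.1,-0.5,0.6],0],
    [[0,0,0],[0,0,0.6],0],
    [[0,0,0],[0,0,0.6],0],
    [[0,0,0],[0,0,0.6],0],
    [[0,0,0],[0,0,0.6],0],
    [[0,0,0],[0,0,0.6],0],
    [[0,0,0],[0,0,0.6],0],
    [[0,0,0],[0,0,0.6],0],
    [[0,0,0],[0,0,0.6],0],
    [[0,0,0],[0,0,0.6],0],
    [[0,0,0],[0,0,0.6],0],
    [[0,0,0],[0,0,0.6],0],
  ],
)

```text
clock: 4.03
tool_pos: [0.5689, -0.085, 0.1717]
eef_rot: [-0.102, 0.7, 0.102, 0.7]
contact_force: [-2.8, -0.1, 1.9]
opening: 0.007
```

Emit:
drive_tool(
  deltas=[
    [[0,0,0],[0,0,0.3],0],
    [[0,0,0],[0,0,0],0],
    [[0,0,0],[0,0,0],0],
    [[0,0,0],[0,0,0],0],
  ],
)

```text
clock: 4.37
tool_pos: [0.5714, -0.0844, 0.1717]
eef_rot: [-0.102, 0.699, 0.102, 0.7]
contact_force: [0.5, 0.3, 0.1]
opening: 0.009
```

```bash
cat > look.py <<'E'
import sys
from h import *
from plant import r
st=r.get_state();print("tcp mill",mill(st["tool_pos"]),st["tool_pos"],st["contact_force"].round(1))
S=r.snapshot("scene");T=r.snapshot("top")
try:
    a=blob(S,*RED,(240,170,360,300));print("S knob",a)
    b=blob(T,*RED,(280,150,345,235));print("T knob",b)
except Exception as e: print(e)
x=np.vstack([cv2.resize(v,None,fx=1.6,fy=1.6,interpolation=2)[:290,:380] for v in(S["color"][150:335,190:430,::-1],T["color"][130:315,220:460,::-1])])
cv2.imwrite(f"pics/{sys.argv[1]}.png",x)
E
python3 look.py d1
```

```text
tcp mill (np.float64(-28.838218023055777), np.float64(0.09477909541554842)) [ 0.57143885 -0.08435553  0.17171629] [0.5 0.3 0.1]
max() iterable argument is empty
```

View pics/d1.png

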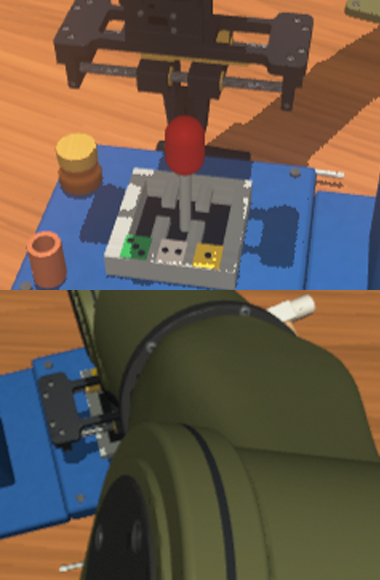

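```bash
cat > look.py <<'E'
import sys
from h import *
from plant import r
st=r.get_state();print("tcp mill",np.round(mill(st["tool_pos"]),1),st["tool_pos"],st["contact_force"].round(1))
def knob(S):
    h=cv2.cvtColor(S["color"],cv2.COLOR_RGB2HSV);m=cv2.inRange(h,(0,170,50),(6,255,255))|cv2.inRange(h,(174,170,50),(180,255,255))
    m[:,:225]=0;m[:170]=0;m[300:]=0;m[:,380:]=0
    c=max(cv2.findContours(m,0,1)[0],key=cv2.contourArea);box=cv2.boundingRect(c)
    p=cv2.minAreaRect(c)[0]
    o,d=ray(S,*p);d/=np.linalg.norm(d);piv=np.array([*C,.010]);w=o-piv;B=w@d
    t=-B-np.sqrt(B*B-w@w+.162**2); k=o+t*d   # blob centre ~3 mm below origin
    return box,np.round(mill(k)+(k[2]*1e3,),1)
S=r.snapshot("scene");print("knob now",knob(S),"at start",knob(np.load("scene0.npz")))
if len(sys.argv)>1: cv2.imwrite(f"pics/{sys.argv[1]}.png",cv2.resize(S["color"][150:335,190:430,::-1],None,fx=3,fy=3,interpolation=2))
plan(st,float(-28),0,.172)
E
python3 look.py
```

```text
tcp mill [-29.1  -0. ] [ 0.57125748 -0.08452055  0.17173649] [0.8 0.1 0.6]
knob now ((293, 223, 25, 36), array([ -1.4,   3.6, 172. ])) at start ((300, 205, 24, 37), array([-44.1,   3.9, 165.8]))
turn [-0.08  0.03  0.  ] shift now-frame [-0.03  0.    0.11] shift after turn [-0.03  0.    0.11]
```

Emit:
drive_tool(
  deltas=[
    [[0,0,0],[0,0,0.25],0],
    [[0,0,0],[0,0,0],0],
    [[0,0,0],[0,0,0],0],
    [[0,0,0],[0,0,-1],0],
    [[0,0,0],[0,0,-2],0],
    [[0,0,0],[0,1,-1],0],
    [[0,0,0],[0,2,0],0],
    [[0,0,0],[0,2,0],0],
    [[0,0,0],[0,1,0],0],
    [[0,0,0],[0,0,1],0],
    [[0,0,0],[0,0,2],0],
    [[0,0,0],[0,0,2],0],
  ],
)

```text
clock: 5.52
tool_pos: [0.5666, -0.0234, 0.1719]
eef_rot: [-0.102, 0.7, 0.102, 0.7]
contact_force: [0.1, 0.1, -0.5]
opening: 0.007
```

Emit:
drive_tool(
  deltas=[
    [[0,0,0],[0,0,1.5],0],
    [[0,0,0],[0,0,0],0],
    [[0,0,0],[0,0,0],0],
  ],
)

```text
clock: 5.77
tool_pos: [0.5806, -0.0189, 0.1715]
eef_rot: [-0.102, 0.7, 0.102, 0.7]
contact_force: [-0.5, -0.3, -0.1]
opening: 0.007
```

```bash
python3 look.py d2
```

```text
tcp mill [-1.3 60.1] [ 0.58063084 -0.01894395  0.17147171] [-0.5 -0.3 -0.1]
knob now ((293, 223, 25, 36), array([ -1.4,   3.6, 172. ])) at start ((300, 205, 24, 37), array([-44.1,   3.9, 165.8]))
turn [-0.05  0.01 -0.  ] shift now-frame [-0.05 -6.02 -2.66] shift after turn [-0.05 -6.01 -2.67]
```

View pics/d2.png

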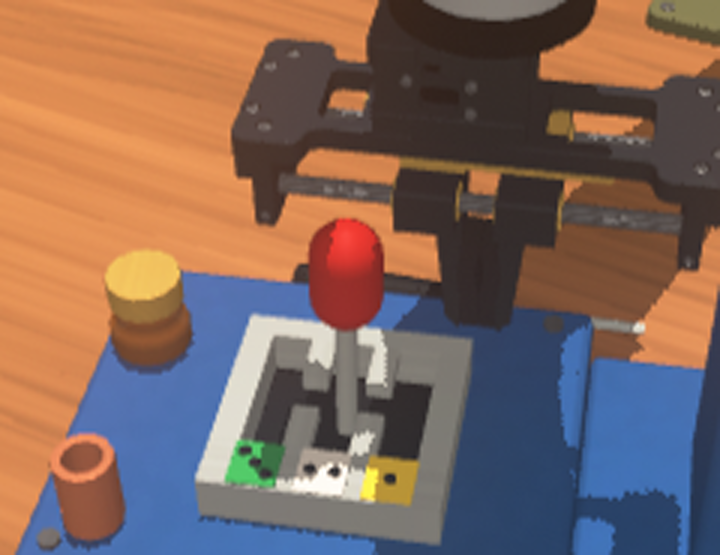

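The lever is upright between the slots, with the knob at mill (−1, 4). The fingers are on its left side. Now I'll push right.

Emit:
drive_tool(
  deltas=[
    [[0,0,0],[0,-1,0],0],
    [[0,0,0],[0,-0.6,0],0],
    [[0,0,0],[0,-0.4,0],0],
    [[0,0,0],[0,-0.4,0],0],
    [[0,0,0],[0,-0.4,0],0],
    [[0,0,0],[0,-0.4,0],0],
    [[0,0,0],[0,-0.4,0],0],
    [[0,0,0],[0,-0.4,0],0],
    [[0,0,0],[0,-0.4,0],0],
    [[0,0,0],[0,-0.4,0],0],
  ],
)

```text
clock: 6.65
tool_pos: [0.5943, -0.0652, 0.1718]
eef_rot: [-0.102, 0.7, 0.102, 0.7]
contact_force: [-1.3, 1.6, 1.0]
opening: 0.007
```

```bash
python3 look.py
```

```text
tcp mill [-1.5 11.9] [ 0.59425721 -0.06519786  0.17177114] [-1.3  1.6  1. ]
knob now ((277, 223, 25, 35), array([  0.4, -18.1, 171. ])) at start ((300, 205, 24, 37), array([-44.1,   3.9, 165.8]))
turn [-0.05  0.02 -0.01] shift now-frame [-0.02 -1.2  -2.65] shift after turn [-0.02 -1.19 -2.65]
```

Sliding freely, at about 2 N. I'll go on.

Emit:
drive_tool(
  deltas=[
    [[0,0,0],[0,-0.4,0],0],
    [[0,0,0],[0,-0.4,0],0],
    [[0,0,0],[0,-0.4,0],0],
    [[0,0,0],[0,-0.4,0],0],
    [[0,0,0],[0,-0.4,0],0],
    [[0,0,0],[0,-0.3,0],0],
    [[0,0,0],[0,0,0],0],
  ],
)

```text
clock: 7.28
tool_pos: [0.6007, -0.0884, 0.1715]
eef_rot: [-0.102, 0.7, 0.101, 0.7]
contact_force: [0.3, 0.4, -2.5]
opening: 0.009
```

```bash
python3 look.py
```

```text
tcp mill [ -1.9 -12.1] [ 0.60069862 -0.08837047  0.17154453] [ 0.3  0.4 -2.5]
knob now ((257, 223, 28, 35), array([ -0.3, -43.1, 166.2])) at start ((300, 205, 24, 37), array([-44.1,   3.9, 165.8]))
turn [-0.14 -0.01  0.03] shift now-frame [-0.05  1.21 -2.61] shift after turn [-0.05  1.21 -2.61]
```

Emit:
drive_tool(
  deltas=[
    [[0,0,0],[0,-0.2,0],0],
    [[0,0,0],[0,-0.2,0],0],
    [[0,0,0],[0,-0.1,0],0],
    [[0,0,0],[0,0,0],0],
  ],
)

```text
clock: 7.67
tool_pos: [0.602, -0.0921, 0.1717]
eef_rot: [-0.102, 0.7, 0.102, 0.7]
contact_force: [-0.5, 1.4, -0.9]
opening: 0.004
```

```bash
python3 look.py d3
```

```text
tcp mill [ -1.7 -16.1] [ 0.60204824 -0.09212967  0.17168247] [-0.5  1.4 -0.9]
knob now ((254, 223, 28, 36), array([ -0.2, -47.1, 165. ])) at start ((300, 205, 24, 37), array([-44.1,   3.9, 165.8]))
turn [-0.08 -0.    0.  ] shift now-frame [-0.03  1.61 -2.63] shift after turn [-0.03  1.61 -2.63]
```

View pics/d3.png

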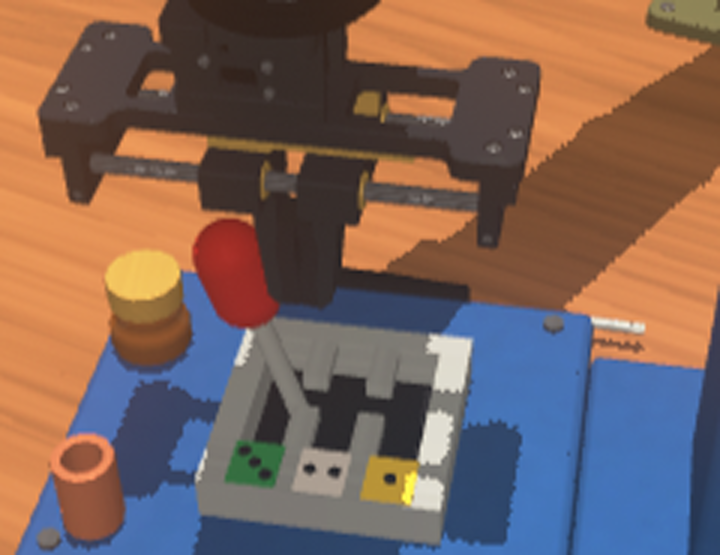

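Emit:
drive_tool(
  deltas=[
    [[0,0,0],[0,-0.2,0],0],
    [[0,0,0],[0,-0.1,0],0],
    [[0,0,0],[0,-0.1,0],0],
    [[0,0,0],[0,0,0],0],
  ],
)

```text
clock: 8.05
tool_pos: [0.6033, -0.0961, 0.1717]
eef_rot: [-0.102, 0.7, 0.102, 0.7]
contact_force: [-1.5, 1.2, -0.7]
opening: 0.003
```

```bash
python3 look.py
```

```text
tcp mill [ -1.7 -20.2] [ 0.60327861 -0.09605064  0.17169007] [-1.5  1.2 -0.7]
knob now ((251, 223, 29, 36), array([  0.2, -50.3, 164. ])) at start ((300, 205, 24, 37), array([-44.1,   3.9, 165.8]))
turn [-0.09  0.01  0.01] shift now-frame [-0.03  2.02 -2.64] shift after turn [-0.03  2.02 -2.63]
```

Emit:
drive_tool(
  deltas=[
    [[0,0,0],[0,0.5,0],0],
    [[0,0,0],[0,1.5,0],0],
    [[0,0,0],[0,0,-1],0],
    [[0,0,0],[0,0,-2],0],
    [[0,0,0],[0,0,-2],0],
    [[0,0,0],[0,0,-0.5],0],
    [[0,0,0],[0,-1,0],0],
    [[0,0,0],[0,-2,0],0],
    [[0,0,0],[0,-2,0],0],
    [[0,0,0],[0,-0.5,0],0],
    [[0,0,0],[0,0,0],0],
    [[0,0,0],[0,0,0],0],
  ],
)

```text
clock: 9.1
tool_pos: [0.5611, -0.1443, 0.1716]
eef_rot: [-0.101, 0.699, 0.102, 0.7]
contact_force: [-0.5, 0.2, 0.5]
opening: 0.005
```

```bash
python3 look.py
```

```text
tcp mill [-55.9 -54.4] [ 0.56106062 -0.14429155  0.17163697] [-0.5  0.2  0.5]
knob now ((251, 223, 30, 36), array([ -0.5, -48.3, 164.6])) at start ((300, 205, 24, 37), array([-44.1,   3.9, 165.8]))
turn [-0.08  0.06 -0.05] shift now-frame [-0.03  5.44  2.78] shift after turn [-0.04  5.44  2.79]
```

Emit:
drive_tool(
  deltas=[
    [[0,0,0],[0,0,1],0],
    [[0,0,0],[0,0,1],0],
    [[0,0,0],[0,0,0.5],0],
    [[0,0,0],[0,0,0.4],0],
    [[0,0,0],[0,0,0.4],0],
    [[0,0,0],[0,0,0.4],0],
    [[0,0,0],[0,0,0.4],0],
    [[0,0,0],[0,0,0.4],0],
    [[0,0,0],[0,0,0],0],
  ],
)

```text
clock: 9.9
tool_pos: [0.6043, -0.1315, 0.1717]
eef_rot: [-0.102, 0.699, 0.102, 0.7]
contact_force: [-2.0, 1.3, 0.9]
opening: 0.009
```

```bash
python3 look.py
```

```text
tcp mill [-10.9 -54.5] [ 0.60427199 -0.13154719  0.17172391] [-2.   1.3  0.9]
knob now ((247, 232, 31, 36), array([ 15.7, -49.5, 163.4])) at start ((300, 205, 24, 37), array([-44.1,   3.9, 165.8]))
turn [-0.04  0.05 -0.02] shift now-frame [-0.03  5.45 -1.72] shift after turn [-0.03  5.45 -1.71]
```

It is moving forward freely and is into the slot. I'll continue.

Emit:
drive_tool(
  deltas=[
    [[0,0,0],[0,0,0.4],0],
    [[0,0,0],[0,0,0.4],0],
    [[0,0,0],[0,0,0.4],0],
    [[0,0,0],[0,0,0.4],0],
    [[0,0,0],[0,0,0.4],0],
    [[0,0,0],[0,0,0.4],0],
    [[0,0,0],[0,0,0.4],0],
    [[0,0,0],[0,0,0.2],0],
    [[0,0,0],[0,0,0.2],0],
    [[0,0,0],[0,0,0],0],
  ],
)

```text
clock: 10.78
tool_pos: [0.6348, -0.1229, 0.1717]
eef_rot: [-0.102, 0.699, 0.102, 0.7]
contact_force: [-1.4, -0.6, -0.5]
opening: 0.005
```

```bash
python3 look.py d4
```

```text
tcp mill [ 20.8 -55. ] [ 0.63478176 -0.12290767  0.17172791] [-1.4 -0.6 -0.5]
knob now ((240, 254, 33, 33), array([ 45.7, -49.1, 157.4])) at start ((300, 205, 24, 37), array([-44.1,   3.9, 165.8]))
turn [-0.06  0.04  0.  ] shift now-frame [-0.03  5.49 -4.89] shift after turn [-0.03  5.5  -4.88]
```

View pics/d4.png

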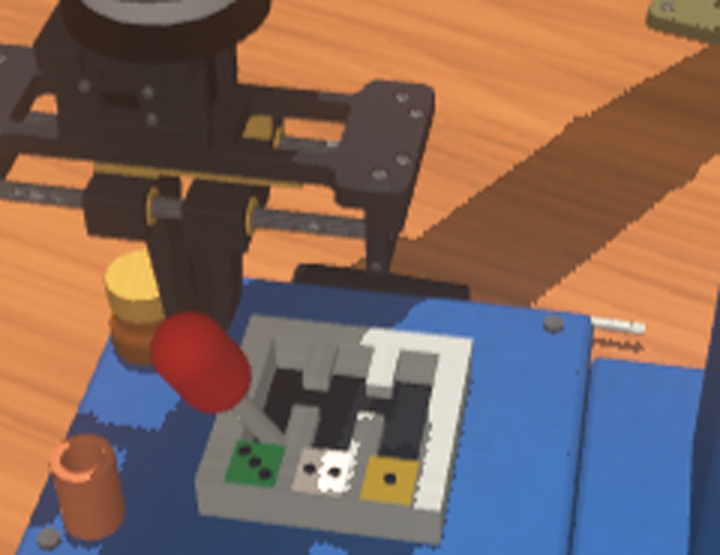

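The lever is in the green slot but not yet home. I'll creep forward until it stops.

Emit:
drive_tool(
  deltas=[
    [[0,0,0],[0,0,0.2],0],
    [[0,0,0],[0,0,0.2],0],
    [[0,0,0],[0,0,0.2],0],
    [[0,0,0],[0,0,0],0],
  ],
)

```text
clock: 11.17
tool_pos: [0.6392, -0.1216, 0.1713]
eef_rot: [-0.102, 0.701, 0.102, 0.699]
contact_force: [-3.5, -0.9, -0.4]
opening: 0.001
```

Emit:
drive_tool(
  deltas=[
    [[0,0,0],[0,0,0.15],0],
    [[0,0,0],[0,0,0.1],0],
    [[0,0,0],[0,0,0],0],
  ],
)

```text
clock: 11.42
tool_pos: [0.6406, -0.1212, 0.171]
eef_rot: [-0.102, 0.701, 0.102, 0.698]
contact_force: [-6.4, -1.3, 0.7]
opening: 0.006
```

```bash
python3 look.py
```

```text
tcp mill [ 26.9 -55. ] [ 0.64063286 -0.12123783  0.17099527] [-6.4 -1.3  0.7]
knob now ((239, 256, 34, 33), array([ 49.1, -49. , 156.4])) at start ((300, 205, 24, 37), array([-44.1,   3.9, 165.8]))
turn [-0.08 -0.25 -0.02] shift now-frame [-0.07  5.5  -5.5 ] shift after turn [-0.1   5.5  -5.49]
```

Emit:
drive_tool(
  deltas=[
    [[0,0,0],[0,0,0.2],0],
    [[0,0,0],[0,0,0],0],
    [[0,0,0],[0,0,0],0],
  ],
)

```text
clock: 11.72
tool_pos: [0.6416, -0.1211, 0.1708]
eef_rot: [-0.102, 0.702, 0.101, 0.697]
contact_force: [-7.5, -1.3, -0.6]
opening: 0.003
```

```bash
python3 look.py
```

```text
tcp mill [ 27.9 -55.2] [ 0.64160956 -0.12107686  0.17077063] [-7.5 -1.3 -0.6]
knob now ((239, 256, 34, 33), array([ 49.1, -49. , 156.4])) at start ((300, 205, 24, 37), array([-44.1,   3.9, 165.8]))
turn [-0.09 -0.37 -0.02] shift now-frame [-0.08  5.51 -5.6 ] shift after turn [-0.12  5.52 -5.59]
```

Force rose to 7.5 N with the knob unmoved, so the lever is home. I'll back off and move clear to check.

Emit:
drive_tool(
  deltas=[
    [[0,0,0],[0,0,-1],0],
    [[0,0,0],[0,0,-2],0],
    [[0,0,0],[0,0,-3],0],
    [[0,0,0],[-1,0,-3],0],
    [[0,0,0],[-3,1,-2],0],
    [[0,0,0],[-3,3,-1],0],
    [[0,0,0],[-1,3.5,-0.5],0],
    [[0,0,0],[0,3.5,0],0],
    [[0,0,0],[0,3.5,0],0],
    [[0,0,0],[0,3.5,0],0],
    [[0,0,0],[0,3.5,0],0],
    [[0,0,0],[0,3.5,0],0],
  ],
)

```text
clock: 12.77
tool_pos: [0.4552, 0.0855, 0.2513]
eef_rot: [-0.101, 0.698, 0.102, 0.701]
contact_force: [0.3, 0.3, -0.9]
opening: 0.004
```

Emit:
drive_tool(
  deltas=[
    [[0,0,0],[0,3.5,0],0],
    [[0,0,0],[0,3.5,0],0],
    [[0,0,0],[0,3.5,0],0],
    [[0,0,0],[0,3.5,0],0],
    [[0,0,0],[0,3.5,0],0],
    [[0,0,0],[0,3.5,0],0],
    [[0,0,0],[0,3.5,0],0],
    [[0,0,0],[0,3,0],0],
    [[0,0,0],[0,3,0],0],
    [[0,0,0],[0,2,0],0],
    [[0,0,0],[0,0,0],0],
    [[0,0,0],[0,0,0],0],
  ],
)

```text
clock: 13.77
tool_pos: [0.3613, 0.3967, 0.2509]
eef_rot: [-0.102, 0.699, 0.104, 0.7]
contact_force: [0.2, -0.7, -0.1]
opening: 0.006
```

```bash
python3 look.py; python3 - <<'E'
from h import *
from plant import r
S,T=r.snapshot("scene"),r.snapshot("top")
a=blob(S,*RED,(225,240,300,300));b=blob(T,*RED,(300,150,345,215));P=tri(S,a[0],T,b[0]);print(P,mill(P[0]))
s0=np.load("scene0.npz")["color"];t0=np.load("top0.npz")["color"]
for nm,A,B,rois in(("S",S["color"],s0,dict(jar=(220,230,238,275),mallet=(95,230,185,375))),("T",T["color"],t0,dict(jar=(354,198,378,225),bush=(338,146,358,168),mallet=(372,130,455,252),driver=(255,275,358,310)))):
    for k,(x0,y0,x1,y1) in rois.items():
        d=cv2.absdiff(A[y0:y1,x0:x1],B[y0:y1,x0:x1]).max(2); print(nm,k,"changed px",(d>60).mean().round(3))
cv2.imwrite("pics/e.png",np.vstack([cv2.resize(S["color"][150:400,80:420,::-1],None,fx=1.1,fy=1.1),cv2.resize(T["color"][120:320,140:480,::-1],None,fx=1.1,fy=1.1)]))
E
```

```text
tcp mill [-92.7 521.1] [0.36127745 0.39665361 0.25090643] [ 0.2 -0.7 -0.1]
knob now ((240, 255, 33, 33), array([ 47.9, -50.3, 156.4])) at start ((300, 205, 24, 37), array([-44.1,   3.9, 165.8]))
turn [ 0.09  0.12 -0.16] shift now-frame [  7.76 -52.14   6.37] shift after turn [  7.89 -52.11   6.47]
(array([ 0.65723022, -0.1132392 ,  0.17113544]), np.float64(0.0085204424111994)) (np.float64(45.111480999450606), np.float64(-52.115054718463405))
S jar changed px 0.0
S mallet changed px 0.0
T jar changed px 0.0
T bush changed px 0.0
T mallet changed px 0.0
T driver changed px 0.0
```

View pics/e.png

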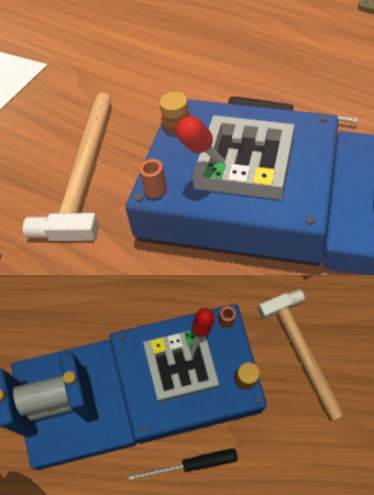

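Before handing in, I'll compare the knob's picture outline with the outline predicted at several leans.

```bash
python3 - <<'E'
from h import *
import sys; sys.argv=["x"]
S=np.load("scene0.npz");T=np.load("top0.npz")
def pred(s,a,b):
    f=240/np.tan(np.radians(float(s["fov_y"])/2));E=s["extrinsics"]
    u=np.array([np.tan(a),np.tan(b),1]);u/=np.linalg.norm(u);bx=[]
    for h in(165+8,165-14):
        w=np.r_[C+h/1e3*(u[0]*F+u[1]*L),.01+h/1e3*u[2]]; c=E[:3,:3]@w+E[:3,3]
        p=np.array([s["cx"]-f*c[0]/c[2],s["cy"]+f*c[1]/c[2]]);q=f*.016/-c[2];bx.append([*(p-q),*(p+q)])
    bx=np.array(bx);m=[*bx[:,:2].min(0),*bx[:,2:].max(0)];return np.round([m[0],m[1],m[2]-m[0],m[3]-m[1]],1)
print("start obs (300,205,24,37)",pred(S,-.32,0))
for a in(.22,.25,.28,.32,.34):print(a,"final S obs (240,255,33,33)",pred(S,a,-.339))
from plant import r
print("top obs",blob(r.snapshot("top"),(0,170,50),(6,255,255),(300,150,345,215))[2])
for a in(.22,.25,.28,.32):print(a,pred(T,a,-.339))
E
```

```text
start obs (300,205,24,37) [297.6 201.3  24.1  38.5]
0.22 final S obs (240,255,33,33) [239.4 243.5  33.2  35. ]
0.25 final S obs (240,255,33,33) [238.6 246.7  33.4  34.7]
0.28 final S obs (240,255,33,33) [237.9 250.   33.7  34.3]
0.32 final S obs (240,255,33,33) [237.1 254.5  34.   33.8]
0.34 final S obs (240,255,33,33) [236.7 256.9  34.1  33.5]
top obs (315, 150, 20, 25)
0.22 [317.7 156.9  21.7  25.1]
0.25 [317.  154.6  21.5  25.3]
0.28 [316.2 152.4  21.3  25.6]
0.32 [315.2 149.6  21.1  25.9]
```

```bash
python3 -c "
from plant import r
print(r.finish_job())"
```

```text
the job is handed in; nothing more can be done
None
```

I pushed the lever with the closed fingertips forward into the cross channel, right across, and forward into the green three-dot slot. I then moved the hand well away and handed the job in at about 14 s. No verdict came back.

- **Seated:** at the slot end the push force rose to 7.5 N (limit 35 N) while the knob stayed put in the picture. After the hand left, the knob's outline in both cameras matched a forward lean of about 0.30–0.32 rad, against the 0.28 needed. The lever stands in the green plate's column.
- **Bystanders:** no pixels changed around the mallet, screwdriver, jar or bush between the first and last pictures.
- **Checks that disagreed:**
  - The single-camera estimate of the knob's position was 3–7 mm off from the nominal geometry along the forward axis.
  - The final two-view fix of the knob had an 8.5 mm residual, because the two cameras see different parts of the knob.
  - The search window clipped the top camera's outline at its top edge; its side and bottom edges still agreed.

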